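Fetch the tea jar from the lidded tea chest

ROBOT

A 6-joint arm with a two-finger parallel gripper is mounted at the origin on the work surface. World frame = base frame: x ahead of the robot, y to its left, z up, the work surface at z = 0. Lengths are in m, angles in rad, forces in N, time in s.
With the tool pointing down it reaches from about 0.25 to 0.775 m from the base axis. Payload 4 kg.
Tool frame: the origin (TCP) lies at the very end of the fingers, on their centre line; the grasp point (between the pads) lies 19 mm behind it; z points along the fingers, y is the direction in which the jaws open and shut (so a half turn about z gives the same grasp; the last joint's range is limited). The gripper opens to 94 mm and grips with 3 to 60 N. Pads are 16 mm wide; open, the fingers measure 119 mm over their backs; the gripper's body (75 mm by 177 mm) begins 78 mm behind the grasp point.
Start: joints at [-1.283, 0.087, 1.371, -0, 1.684, -0.103], TCP at [0.21, -0.509, 0.206] pointing down, gripper open.
Joint ranges: [-3.1, 3.1], [-0.76, 2.03], [0.27, 2.55], [-1.08, 4.22], [0.17, 2.65], [-2.57, 2.57]. Speed limits (rad/s): [2.79, 2.79, 3.14, 3.14, 3.14, 3.14].

INTERFACE

Orientations are given as [roll, pitch, yaw] about the fixed x, y, z axes, in that order (R = Rz(yaw) Ry(pitch) Rx(roll)).
In Python, from bench import robot, snapshot, calibration gives the robot as it stands. The module is installed in compiled form; this text tells all that it offers.
- The arm moves only by the tool servo_tool, never from a script. Its argument "series" is text: rows parted by semicolons, each of 5 numbers parted by spaces: the closure, from -1 (fully open) to 1 (shut), then the shift along the tool's x, y, z in cm, then the turn about the tool's z in rad. A call has 1 to 20 rows; each row is the pose to reach, as a shift and turn from the pose commanded when the call began, along the tool's axes at that moment; what a row does not reach only later rows make up. A row lasts 1/12 s, in which the tool goes at most 41.7 mm and 7.16 degrees, less where a joint would pass 70% of its speed; a pose out of reach is approached as far as the arm can. A call with a gripper value outside its range is refused whole. The fingers move at their own pace and stop on an object; the grip force is fixed at half the most. Time passes only in rows, so rows that repeat a pose let the fingers close. It gives the time, the measured TCP pose, the force and the opening at its end, in the units of the state.
- robot.get_obs(): the state, without advancing time (a new reading comes with each control period).
- snapshot(name): name is "side" or "top"; returns (picture, depth): 420x560x3 uint8, red, green, blue; 420x560 float32, m along the optical axis (not along the pixel's ray), 0 where there is no reading.
- calibration(name): a dict with "fx", "fy", "cx", "cy" (pixels), "rvec" (rotation vector, rad) and "tvec" (3), from world to camera coordinates, as OpenCV has them. Camera axes: x right, y down, z forward; pixel columns grow to the right and rows downward; lengths in m; the calibration is good to about 2 mm. A picture is of the moment at which its call begins. calibration takes no time and is no camera call.
- robot.close_job(): hands the job in, once; it reports no verdict.
The state is a dict: "time": time; "joint_positions": joint angles; "qvel": joint speeds; "joint_torque": joint torques, N m; "tool_pos": TCP position; "ee_rot": TCP orientation; "wrist_force": force on the tool from outside, world axes, zero at the start; "wrist_torque": the same for the moment, N m; "width": finger opening in m.
Only numpy, scipy, OpenCV 4.12 (cv2) and the standard library are available. Lean on these libraries where they do the work, as an engineer would, in place of code of your own. Each camera call takes 0.05 s, during which the arm holds its last target. There are 200 camera calls.

TASK

Lift the tea chest's lid until it rests on its stop, without letting it slam, then take the round-shouldered porcelain jar with the narrow cap out of the back row and stand it gently on the small square tray. Keep the jar upright, leave the lid up, and do not disturb the other tea things.

Things in the scene. Friction and masses are not known exactly. Their poses are not given: they have to be found in the camera images.
- chest: Tea chest: fixed dark-wood box 190 (x) by 300 (y) by 112 mm high, walls and floor 10 mm. Origin: centre of its underside on the bench; front (knob) at -x, hinges at +x. Along the hinges a back row of three cells, 91 (y) by 70 mm (x), centred at x +50 and y -93, 0, +93 mm; their partitions end 50 mm above the bench, as do the things lying in the front row.
- chest_lid (a joint): Glazed lid, 190 by 300 by 16 mm, 0.45 kg. Rad: 0 shut, growing as it opens up and away from the front, 1.40 on its stop, still leaning 10 degrees forward over the back row: no room there for an upright gripper, tilt it back from the lid. Let go above about 65 degrees it stays put, below that it falls shut. Lifting at the knob takes about 3 N.
- lid_knob (a point): Centre of the brass knob, 18 mm across and 21 mm long, on the middle of the lid's front edge, pointing straight out of it (forward when shut, nearly up when open). 18.5 mm out from the edge, 208.5 mm from the hinge axis; 120 mm above the bench when shut. Axes: x towards the hinge, y along it.
- lid_hinge (a point): Middle of the lid's hinge axis, which runs along the chest's y, 112.5 mm above the bench and 95 mm behind the chest's centre. The shut lid's knob is 8 mm higher than this.
- jar_mid (a point): Tea jar, in any cell of the back row and the tallest there: round white porcelain, sloping shoulders, narrower straight bamboo cap. 94 mm high, about 0.25 kg; body 56 mm across up to 52 mm, drawn in to 36 mm at 66 mm; cap 40 mm across from 66 to 94 mm up, firmly on (lift the jar by it). This point: on its axis 47 mm above its foot; z is its axis.
- tray: Small square bamboo serving tray, fixed, 130 by 130 mm, rim 16 mm high and 5 mm thick, floor 5 mm thick. Origin: centre of its underside on the bench; x and y along its sides.
- tin_mid (a point): Square aluminium tin in the chest's back row, 55 by 55 by 64 mm. Half-way up.
- canister_mid (a point): Plain straight round wooden canister in the chest's back row, 56 mm across, 60 mm high. Half-way up.
- teapot_mid (a point): Round clay teapot, 110 mm across, 170 mm from spout to handle, 101 mm high. Half-way up.
- pitcher_mid (a point): Glass pitcher with a handle, 76 mm across, 95 mm high. Half-way up.
- cup0_mid (a point): Small porcelain cup beside the tray, 62 mm across the rim, 45 mm high. Half-way up.
- cup1_mid (a point): The other such cup, in front of the tray. Half-way up.
- tongs_mid (a point): Bamboo tongs lying on the bench, 175 mm long, 10 mm high. Middle.
- bowl_mid (a point): White waste-water bowl behind the chest, 110 mm across, 60 mm high. Half-way up.
Things that resemble listed ones, but are neither listed nor needed, are in the scene too. There is more than one size of the tray; the one meant has the size given above.

How it is judged:
On the way, in this order (a step that is already met when the one before it is completed fails the run):
1. the lid is up on its stop (value of joint chest_lid above 1.34 rad), for 0.3 s.
2. the jar is lifted clear of the chest, with the lid up (value of joint chest_lid above 1.34 rad and height (world z) of jar_mid above 0.15 m), for 0.1 s.
At the end, for the whole second after the job is handed in: The lid is still on its stop (at least 1.34 rad); the jar stands upright (within 0.08 rad) and at rest on the floor of the tray, wholly inside its rim; nothing else was disturbed (value of joint chest_lid above 1.34 rad and x of jar_mid in the frame of tray between -0.036 and 0.036 m and y of jar_mid in the frame of tray between -0.036 and 0.036 m and z of jar_mid in the frame of tray between 0.047 and 0.057 m and angle between jar_mid's own z axis and vertical below 0.08 rad and linear speed of jar below 0.02 m/s); the robot touches nothing.
It fails at once if the lid is flung open or slams (faster than 3 rad/s) (velocity of joint chest_lid above 3 rad/s or velocity of joint chest_lid below -3 rad/s).
It fails at once if the jar is tipped more than about 30 degrees (angle between jar_mid's own z axis and vertical above 0.55 rad).
It fails at once if the jar is let fall (more than about a centimetre) or set down hard (over 60 N) ((contact force between the fingers and jar below 0.05 N and linear speed of jar above 0.45 m/s) or contact force between jar and tray above 60 N).
It fails at once if a neighbour in the chest is pushed more than 25 mm from its place or knocked over (distance of any of tin_mid, canister_mid from where it was at the start of the episode above 0.025 m or angle between any of tin_mid, canister_mid's own z axis and vertical above 0.5 rad).
It fails at once if another piece of the tea set is pushed more than 25 mm from its place or knocked over (distance of any of teapot_mid, pitcher_mid, cup0_mid, cup1_mid, tongs_mid, bowl_mid from where it was at the start of the episode above 0.025 m or angle between any of teapot_mid, pitcher_mid, cup0_mid, cup1_mid, tongs_mid, bowl_mid's own z axis and vertical above 0.5 rad).
It also fails if it takes over 59 s, if anything falls off the work surface, if the arm or the gripper's body presses on something with over 40 N, if the wrist force passes 120 N, or if a joint passes its speed limit or range.

## Working session

There is one attempt and no reset: what is moved stays moved. The work goes in short steps, Python scripts to look and compute and a tool call to move; the robot and the scene stay as the last step left them, time stands still between calls to the robot, and variables do not carry over. Pictures are saved under pics/ and viewed, about 8 in all and at most 12, crops included, and the job is handed in when it is done.

Besides the shell and the picture viewer there is one more tool, called after "Call:" by a JSON object that holds its "op" and its "data". servo_tool: Moves the arm, as the interface text tells. Its arguments: {"type":"object","properties":{"series":{"type":"string"}},"required":["series"]}

```bash
mkdir -p pics; cat > h.py <<'E'
import numpy as np, cv2
from bench import robot, snapshot, calibration
def cam(n):
    c=calibration(n); R=cv2.Rodrigues(np.array(c['rvec'],float))[0]; return c,R,np.array(c['tvec'],float).ravel()
def cloud(n,d):
    c,R,t=cam(n); v,u=np.mgrid[:d.shape[0],:d.shape[1]]
    P=np.stack([(u-c['cx'])/c['fx']*d,(v-c['cy'])/c['fy']*d,d],-1)
    return (P-t)@R
def ray(n,u,v,z):
    c,R,t=cam(n); o=-R.T@t; d=R.T@np.array([(u-c['cx'])/c['fx'],(v-c['cy'])/c['fy'],1]); return o+d*(z-o[2])/d[2]
def proj(n,p):
    c,R,t=cam(n); q=R@np.array(p,float)+t; return c['fx']*q[0]/q[2]+c['cx'],c['fy']*q[1]/q[2]+c['cy']
def shot(n,f):
    im,d=snapshot(n); np.savez('pics/'+f+'.npz',im=im,d=d); cv2.imwrite('pics/'+f+'.png',im[:,:,::-1]); return im,d
E
python3 - <<'E'
from h import *
for n in('top','side'):
    im,d=shot(n,n+'0'); c,R,t=cam(n); print(n,c['fx'],-R.T@t,R[2])
o=robot.get_obs(); print(o)
E
```

```text
top 467.35789243430867 [ 0.40744562 -0.10933712  1.41564351] [ 0.11169182  0.01659799 -0.99360427]
side 528.3405033293701 [0.30532896 0.88243457 1.06459642] [ 0.16996266 -0.69290808 -0.70070756]
{'time': 0.1, 'joint_positions': array([-1.28311058e+00,  8.79133693e-02,  1.37204084e+00, -2.30554823e-05,
        1.68360667e+00, -1.03090929e-01]), 'qvel': array([-0.00128416, -0.00210592, -0.00532138, -0.00135965,  0.00026238,
        0.00043484]), 'joint_torque': array([ 1.65254241e-03, -3.41252339e+01, -3.03301728e+01,  7.20374845e-02,
        3.04434844e-02, -1.10146188e-04]), 'tool_pos': array([ 0.20935626, -0.50808318,  0.20443518]), 'ee_rot': array([-3.13963252e+00, -1.79754357e-04,  3.90773931e-01]), 'wrist_force': array([-0.12576904,  0.45345507,  0.53141181]), 'wrist_torque': array([0.0106716 , 0.00996944, 0.01840875]), 'width': 0.09392029428704565}
```

View pics/top0.png

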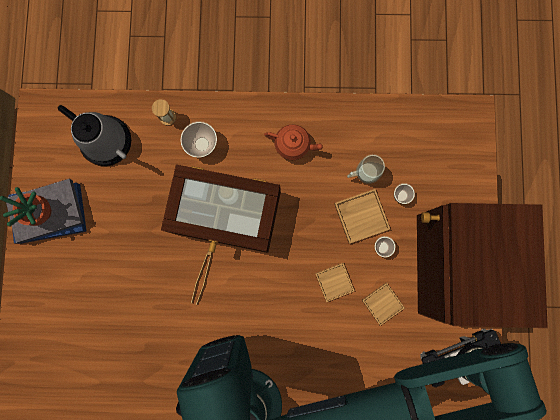

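View pics/side0.png

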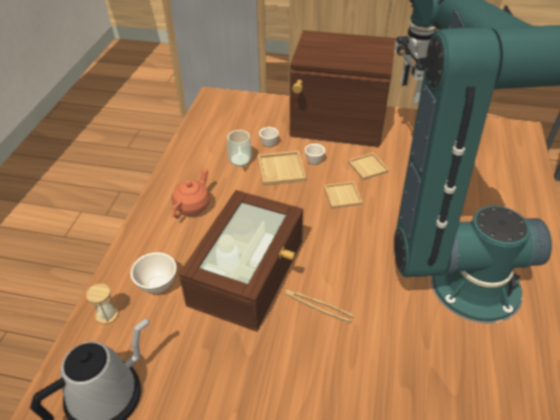

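Top view: the chest is around (220,208) with its knob at about (212,245). The tongs lie just in front at (203,275). Square trays are at (362,216, the largest), (335,282) and (383,304), and cups at (404,194) and (385,247). Next I measure the chest and trays and take a close crop of the jar candidates under the glass.

```bash
python3 - <<'E'
from h import *
f=np.load('pics/top0.npz'); im,d=f['im'],f['d']; P=cloud('top',d)
win=np.zeros(d.shape,bool); win[155:262,150:290]=1
m=win&(P[...,2]>.118)&(P[...,2]<.140)&(d>0)
q=P[m]; r=cv2.minAreaRect(q[:,:2].astype(np.float32)*1000); print('chest top',r,np.median(q[:,2]),m.sum())
print('corners',cv2.boxPoints(r).round(0).tolist())
m=win&(P[...,2]<.118)&(P[...,2]>.105);
hsv=cv2.cvtColor(im,cv2.COLOR_RGB2HSV)
# knob
print('knob cand ray',ray('top',212,245,.12)); print('depth pts',P[240:252:2,212].round(3).tolist())
S=cloud('side',np.load('pics/side0.npz')['d']); print('side knob',S[254,282:296:2].round(3).tolist())
for (u0,u1,v0,v1) in((325,398,180,250),(310,362,255,310),(355,412,275,332)):
    w=np.zeros(d.shape,bool); w[v0:v1,u0:u1]=1
    mm=(w&(hsv[...,1]<150)&(hsv[...,2]>130)&(P[...,2]>-.01)&(P[...,2]<.03)).astype(np.uint8)
    mm=cv2.morphologyEx(mm,cv2.MORPH_OPEN,np.ones((3,3)))
    n,l,s,c=cv2.connectedComponentsWithStats(mm); k=1+s[1:,4].argmax()
    q=P[l==k]; print('tray',cv2.minAreaRect(q[:,:2].astype(np.float32)*1000),np.percentile(q[:,2],[2,50,98]),s[k])
a=cv2.resize(im[160:260,155:290,::-1],None,fx=4,fy=4,interpolation=2)
b=cv2.resize(np.load('pics/side0.npz')['im'][190:325,180:310,::-1],(int(130*3),int(135*3)),interpolation=2)
can=np.zeros((405,540+390,3),np.uint8); can[:400,:540]=a; can[:,540:]=b; can=cv2.resize(can,None,fx=.86,fy=.86); cv2.imwrite('pics/crop1.png',can)
for v in range(175,240,6): print(v,[f'{x:.3f}' for x in P[v,170:276:8,2]])
E
```

```text
chest top ((551.0770874023438, 79.98622131347656), (300.33050537109375, 225.1267852783203), 79.53531646728516) 0.12474969661448543 6767
corners [[413.0, -47.0], [634.0, -88.0], [689.0, 207.0], [468.0, 248.0]]
knob cand ray [0.45854987 0.09779927 0.12      ]
depth pts [[0.472, 0.096, 0.132], [0.467, 0.097, 0.125], [0.461, 0.097, 0.126], [0.456, 0.097, 0.126], [0.45, 0.096, 0.127], [0.444, 0.096, 0.129]]
side knob [[0.466, 0.104, 0.126], [0.461, 0.103, 0.126], [0.457, 0.102, 0.126], [0.452, 0.102, 0.127], [0.448, 0.101, 0.127], [0.443, 0.101, 0.128], [0.455, 0.003, 0.011]]
tray ((555.0545043945312, -333.5667724609375), (121.037353515625, 124.92947387695312), 20.40049171447754) [-0.00230384  0.00387381  0.01436925] [ 339  193   48   50 1444]
tray ((359.90899658203125, -255.2273406982422), (87.10427856445312, 84.02145385742188), 16.732332229614258) [-0.00374902  0.00215062  0.00956187] [319 268  33  32 709]
tray ((300.1737060546875, -396.7325439453125), (86.9390640258789, 84.43492126464844), 35.423091888427734) [-0.00375155  0.00191654  0.00878373] [366 287  35  36 703]
175 ['-0.007', '0
[... 735 characters left out ...]
120', '0.124', '0.119', '0.127', '0.128']
211 ['0.129', '0.124', '0.120', '0.121', '0.122', '0.122', '0.126', '0.120', '0.124', '1.416', '0.125', '0.120', '0.126', '0.124']
217 ['0.133', '0.122', '0.120', '0.120', '0.120', '0.119', '0.119', '0.116', '0.125', '0.120', '0.118', '0.121', '0.130', '0.076']
223 ['0.123', '0.125', '0.126', '0.120', '0.120', '0.118', '0.124', '0.126', '0.122', '0.121', '0.122', '0.124', '0.129', '-0.001']
229 ['0.128', '0.125', '0.131', '0.127', '0.127', '0.126', '0.122', '0.121', '0.120', '0.121', '0.122', '0.118', '0.126', '-0.001']
235 ['-0.000', '-0.001', '0.126', '0.129', '0.128', '0.128', '0.131', '0.128', '0.125', '0.128', '0.120', '0.125', '0.126', '0.005']
```

View pics/crop1.png

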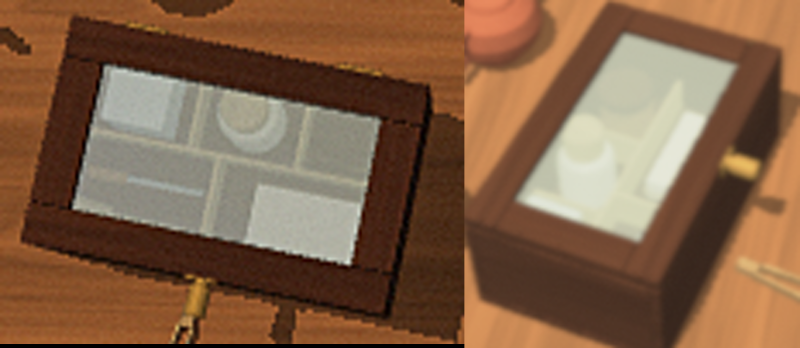

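The crop shows a square tin in the left back cell (at 140,97) and a round cap over a wider white body in the middle cell (at 245,115). The side view shows the same: the jar is at (585,150) and a lower plain round canister sits in the far cell at (625,90). The jar candidates are therefore the capped jar in the middle cell and the canister in the right cell, and I choose the middle one. The tray is the largest (~125 mm) one, at about (0.555,-0.334).

The moves offer no tilt, so I'll do the lid with the tool upright first and deal with the tilt afterwards.

Call:
{"op": "servo_tool", "data": {"series": "-1 8 -8 0 0.1;-1 16 -16 0 0.2;-1 45.6 -46.7 0 0.574;-1 45.6 -46.7 0 0.574;-1 45.6 -46.7 0 0.574;-1 45.6 -46.7 0 0.574;-1 45.6 -46.7 0 0.574;-1 45.6 -46.7 0 0.574;-1 45.6 -46.7 0 0.574;-1 45.6 -46.7 0 0.574;-1 45.6 -46.7 0 0.574;-1 45.6 -46.7 0 0.574;-1 45.6 -46.7 0 0.574;-1 45.6 -46.7 0 0.574;-1 45.6 -46.7 0 0.574;-1 45.6 -46.7 0 0.574;-1 45.6 -46.7 0 0.574;-1 45.6 -46.7 0 0.574;-1 45.6 -46.7 0 0.574;-1 45.6 -46.7 0 0.574"}}

```text
time: 1.77
tool_pos: [0.4529, 0.0958, 0.2053]
ee_rot: [3.141, 0.0, -0.185]
wrist_force: [-0.8, 0.6, 0.4]
width: 0.0941
```

```bash
python3 - <<'E'
from h import *
o=robot.get_obs(); print(o['joint_positions'].round(3),o['tool_pos'].round(4),o['ee_rot'].round(3))
im,d=shot('side','side1')
f=np.load('pics/top0.npz'); P=cloud('top',f['d']); 
win=np.zeros(P.shape[:2],bool); win[155:262,150:290]=1
S=cloud('side',np.load('pics/side0.npz')['d'])
for nm,Q,w in(('top',P,win),('side',S,None)):
    q=Q[(Q[...,2]>.116)&(Q[...,2]<.14)&(np.abs(Q[...,0]-.565)<.16)&(np.abs(Q[...,1]-.077)<.2)]
    a=-.183; ax=np.array([np.cos(a),np.sin(a)]); ay=np.array([-ax[1],ax[0]]); c0=np.array([.565,.077])
    for it in range(3):
        x=(q[:,:2]-c0)@ax; y=(q[:,:2]-c0)@ay
        # back edge / side edges by bins
        yb=np.linspace(-.14,.14,29); bx=[np.percentile(x[np.abs(y-b)<.005],98) for b in yb]; fx=[np.percentile(x[np.abs(y-b)<.005],2) for b in yb if abs(b)>.03]
        xb=np.linspace(-.08,.08,17); by=[np.percentile(y[np.abs(x-b)<.005],98) for b in xb]; ly=[np.percentile(y[np.abs(x-b)<.005],2) for b in xb]
        s=np.polyfit(yb,bx,1)[0]
        X=(np.median(bx)+np.median(fx))/2; Y=(np.median(by)+np.median(ly))/2
        print(nm,'c',c0+X*ax+Y*ay,'ext',np.median(bx)-np.median(fx),np.median(by)-np.median(ly),'slope',s)
        c0=c0+X*ax+Y*ay
    k=q[(np.abs((q[:,:2]-c0)@ay)<.02)&((q[:,:2]-c0)@ax<-.1)]; print('knob y off',np.median((k[:,:2]-c0)@ay),'xmin',np.percentile((k[:,:2]-c0)@ax,2),len(k))
E
```

```text
[ 8.600e-02 -1.080e-01  1.564e+00 -1.000e-03  1.686e+00  1.842e+00] [0.4529 0.0958 0.2053] [ 3.141  0.    -0.185]
top c [0.56382441 0.07720938] ext 0.1815207836246635 0.28741676100783464 slope -0.003483705496822189
top c [0.56384685 0.07727727] ext 0.18150136914662202 0.2872738306662119 slope -0.003504721740886072
top c [0.56383505 0.07729296] ext 0.18155011976583135 0.2873003969022291 slope -0.0034600416935811574
knob y off -0.0011041251162589019 xmin -0.12502753308837655 59
side c [0.56339242 0.08276295] ext 0.1841364621430247 0.2900564500513725 slope -0.0009596801197899684
side c [0.56339238 0.08259286] ext 0.18379182373274375 0.29027538328929486 slope 0.0004003936021158706
side c [0.56321248 0.08260532] ext 0.18392596264901506 0.29031635538741507 slope 0.00028614227147951766
knob y off -0.00012640096787469842 xmin -0.12346767184961482 80
```

View pics/side1.png

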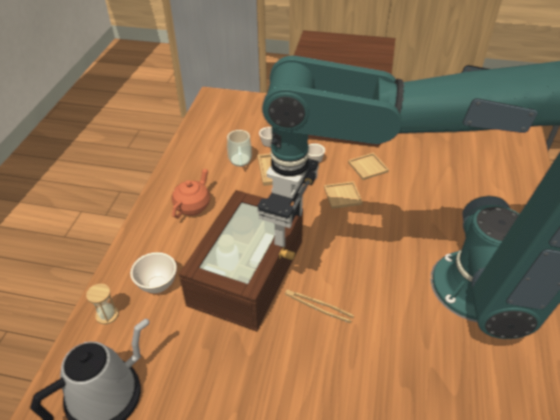

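The gripper is above the chest front, about over the knob at (290,255), with jaws across it. Down and close.

Call:
{"op": "servo_tool", "data": {"series": "-1 -0.1 -0.3 3 0;-1 -0.1 -0.3 6 0;-1 -0.1 -0.3 8 0;-1 -0.1 -0.3 9.5 0;-1 -0.1 -0.3 9.5 0;1 -0.1 -0.3 9.5 0;1 -0.1 -0.3 9.5 0;1 -0.1 -0.3 9.5 0;1 -0.1 -0.3 9.5 0;1 -0.1 -0.3 9.5 0;1 -0.1 -0.3 9.5 0;1 -0.1 -0.3 9.5 0"}}

```text
time: 2.82
tool_pos: [0.453, 0.1001, 0.1108]
ee_rot: [-3.142, -0.001, -0.183]
wrist_force: [0.1, -0.0, -0.2]
width: 0.0506
```

```bash
python3 - <<'E'
import numpy as np
# knob path in (x fwd, z up) about hinge: start (-208.5,+8)
r=np.hypot(208.5,8); a0=np.arctan2(8,208.5)
for th in np.arange(0,1.44,.1).tolist()+[1.4,1.42]:
    print(round(th,2),(( 208.5-r*np.cos(th+a0))/10).round(2),((8-r*np.sin(th+a0))/10).round(2))
E
```

```text
0.0 0.0 0.0
0.1 0.18 -2.08
0.2 0.57 -4.13
0.3 1.17 -6.13
0.4 1.96 -8.06
0.5 2.94 -9.9
0.6 4.09 -11.63
0.7 5.42 -13.24
0.8 6.9 -14.71
0.9 8.52 -16.03
1.0 10.26 -17.18
1.1 12.11 -18.14
1.2 14.04 -18.92
1.3 16.04 -19.5
1.4 18.09 -19.88
1.4 18.09 -19.88
1.42 18.51 -19.93
```

Call:
{"op": "servo_tool", "data": {"series": "1 0 0 0 0;1 0 0 0 0;1 0 0 0 0;1 0 0 0 0;1 0 0 0 0;1 0 0 0 0;1 0 0 0 0;1 0 0 0 0;1 0 0 0 0"}}

```text
time: 3.57
tool_pos: [0.4522, 0.0972, 0.1103]
ee_rot: [3.135, 0.001, -0.184]
wrist_force: [-0.9, -7.6, 1.5]
width: 0.0173
```

Gripped (17 mm). The knob is about 3 mm to -y, so the top camera's centre is the right one. Lifting along the arc.

Call:
{"op": "servo_tool", "data": {"series": "1 0.05 0.3 -1 0;1 0.18 0.3 -2.08 0;1 0.57 0.3 -4.13 0;1 1.17 0.3 -6.13 0;1 1.96 0.3 -8.06 0;1 2.94 0.3 -9.9 0;1 4.09 0.3 -11.63 0;1 5.42 0.3 -13.24 0;1 6.9 0.3 -14.71 0;1 6.9 0.3 -14.71 0"}}

```text
time: 4.4
tool_pos: [0.522, 0.0845, 0.2603]
ee_rot: [-3.14, -0.003, -0.184]
wrist_force: [-1.3, 0.6, -0.7]
width: 0.0173
```

Call:
{"op": "servo_tool", "data": {"series": "1 0.8 0 -0.68 0;1 1.62 0 -1.32 0;1 3.36 0 -2.47 0;1 5.21 0 -3.43 0;1 7.14 0 -4.21 0;1 9.14 0 -4.79 0;1 10.2 0 -5 0;1 11.19 0 -5.17 0;1 11.6 0 -5.2 0;1 11.6 0 -5.2 0"}}

```text
time: 5.23
tool_pos: [0.6337, 0.0642, 0.3107]
ee_rot: [-3.14, 0.0, -0.182]
wrist_force: [-0.7, 0.8, 2.9]
width: 0.0174
```

```bash
python3 - <<'E'
from h import *
o=robot.get_obs(); print(o['joint_positions'].round(3),o['tool_pos'].round(4),o['ee_rot'].round(3))
im,d=shot('side','side2')
E
```

```text
[1.100e-02 2.950e-01 9.200e-01 1.000e-03 1.926e+00 1.765e+00] [0.6337 0.0642 0.3107] [-3.14   0.    -0.182]
```

View pics/side2.png

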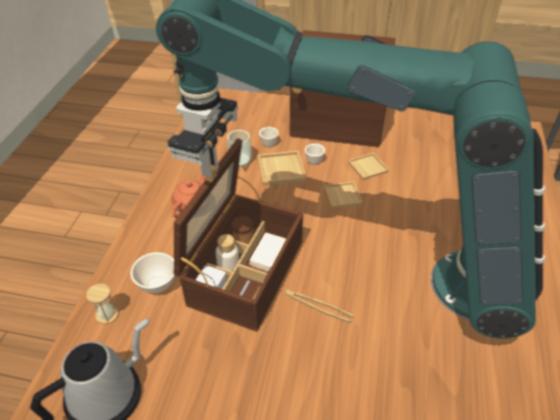

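The lid is up, leaning slightly forward, with the knob in the fingers near (208,160). The jar's bamboo cap stands in the middle cell at (227,245), the canister is behind it at (242,225), and the tin is at (212,277). I release and rise clear, then sidestep.

Call:
{"op": "servo_tool", "data": {"series": "-1 0 0 0 0;-1 0 0 0 0;-1 0 0 0 0;-1 0 0 -0.5 0;-1 0 0 -2 0;-1 0 0 -5 0;-1 0 0 -9 0;-1 0 0 -13 0;-1 3 6 -13 0;-1 5 12 -13 0;-1 5 12 -13 0;-1 5 12 -13 0"}}

```text
time: 6.28
tool_pos: [0.6624, -0.0705, 0.4376]
ee_rot: [3.139, 0.002, -0.192]
wrist_force: [1.1, -0.9, -0.5]
width: 0.0925
```

Call:
{"op": "servo_tool", "data": {"series": "-1 3 0 0 0;-1 6 0 0 0;-1 10 0 0 0;-1 14 0 0 0"}}

```text
time: 6.62
tool_pos: [0.7246, -0.0791, 0.3976]
ee_rot: [-3.14, -0.027, -0.183]
wrist_force: [0.6, -0.7, -0.5]
width: 0.0942
```

```bash
python3 - <<'E'
from h import *
o=robot.get_obs(); print(o['joint_positions'].round(3),o['tool_pos'].round(4),o['ee_rot'].round(3))
E
```

```text
[-0.187  0.626  0.275  0.003  2.214  1.568] [ 0.7246 -0.0791  0.3976] [-3.14  -0.027 -0.183]
```

It tilts the right way (pitch -0.027, fingers outward). Pushing further against the reach limit, with some upward pull.

Call:
{"op": "servo_tool", "data": {"series": "-1 10 0 -4 0;-1 20 0 -8 0;-1 30 0 -12 0;-1 40 0 -16 0;-1 40 0 -16 0;-1 40 0 -16 0"}}

```text
time: 7.12
tool_pos: [0.7611, -0.0951, 0.3646]
ee_rot: [-3.138, -0.06, -0.183]
wrist_force: [0.1, 0.6, -0.6]
width: 0.0939
```

```bash
python3 - <<'E'
from h import *
o=robot.get_obs(); print(o['joint_positions'].round(3),o['tool_pos'].round(4),o['ee_rot'].round(3))
E
```

```text
[-0.2    0.672  0.275  0.006  2.135  1.557] [ 0.7611 -0.0951  0.3646] [-3.138 -0.06  -0.183]
```

Call:
{"op": "servo_tool", "data": {"series": "-1 -4 0 -2 0;-1 -8 0 -4 0;-1 -12 0 -5 0;-1 -12 0 -5 0;-1 -12 0 -5 0"}}

```text
time: 7.53
tool_pos: [0.6378, -0.0721, 0.412]
ee_rot: [-3.138, -0.066, -0.183]
wrist_force: [-0.7, -0.7, 0.2]
width: 0.094
```

```bash
python3 - <<'E'
from h import *
o=robot.get_obs(); print(o['joint_positions'].round(3),o['tool_pos'].round(4),o['ee_rot'].round(3))
E
```

```text
[-0.204  0.317  0.688  0.006  2.07   1.553] [ 0.6378 -0.0721  0.412 ] [-3.138 -0.066 -0.183]
```

The tilt is kept (-0.066), since the commanded pose is re-anchored to what was reached. I'll repeat short pushes along the arm's own direction.

Call:
{"op": "servo_tool", "data": {"series": "-1 10 0 -4 0;-1 20 0 -12 0;-1 30 0 -20 0;-1 40 0 -28 0"}}

```text
time: 7.87
tool_pos: [0.7096, -0.0896, 0.4342]
ee_rot: [-3.136, -0.078, -0.184]
wrist_force: [1.2, -0.4, -1.2]
width: 0.0939
```

Call:
{"op": "servo_tool", "data": {"series": "-1 40 0 -30 0;-1 40 0 -30 0"}}

```text
time: 8.03
tool_pos: [0.7144, -0.0935, 0.4473]
ee_rot: [-3.134, -0.122, -0.184]
wrist_force: [0.1, -0.4, 0.4]
width: 0.0945
```

Call:
{"op": "servo_tool", "data": {"series": "-1 40 0 -20 0;-1 40 0 -20 0"}}

```text
time: 8.2
tool_pos: [0.7287, -0.0988, 0.4457]
ee_rot: [-3.133, -0.156, -0.184]
wrist_force: [-0.4, 0.3, -0.4]
width: 0.0939
```

```bash
python3 - <<'E'
from h import *
o=robot.get_obs(); print(o['joint_positions'].round(3),o['tool_pos'].round(4),o['ee_rot'].round(3))
E
```

```text
[-0.219  0.563  0.274  0.017  2.149  1.546] [ 0.7287 -0.0988  0.4457] [-3.133 -0.156 -0.184]
```

Call:
{"op": "servo_tool", "data": {"series": "-1 40 0 -25 0;-1 40 0 -25 0"}}

```text
time: 8.37
tool_pos: [0.7382, -0.1034, 0.4477]
ee_rot: [-3.131, -0.186, -0.184]
wrist_force: [-1.1, -0.8, 0.5]
width: 0.0941
```

Call:
{"op": "servo_tool", "data": {"series": "-1 40 0 -25 0;-1 40 0 -25 0"}}

```text
time: 8.53
tool_pos: [0.746, -0.1073, 0.4527]
ee_rot: [-3.13, -0.217, -0.185]
wrist_force: [-0.7, 0.4, -0.1]
width: 0.0939
```

Call:
{"op": "servo_tool", "data": {"series": "-1 40 0 -25 0;-1 40 0 -25 0"}}

```text
time: 8.7
tool_pos: [0.7525, -0.111, 0.4594]
ee_rot: [-3.129, -0.249, -0.185]
wrist_force: [-0.3, -0.7, 0.4]
width: 0.0937
```

```bash
python3 - <<'E'
from h import *
o=robot.get_obs(); print(o['joint_positions'].round(3),o['tool_pos'].round(4),o['ee_rot'].round(3))
im,d=shot('side','side3'); im,d=shot('top','top3')
cv2.imwrite('pics/top3c.png',cv2.resize(im[130:270,130:310,::-1],None,fx=4,fy=4,interpolation=2))
E
```

```text
[-0.232  0.553  0.274  0.028  2.066  1.538] [ 0.7525 -0.111   0.4594] [-3.129 -0.249 -0.185]
```

View pics/side3.png

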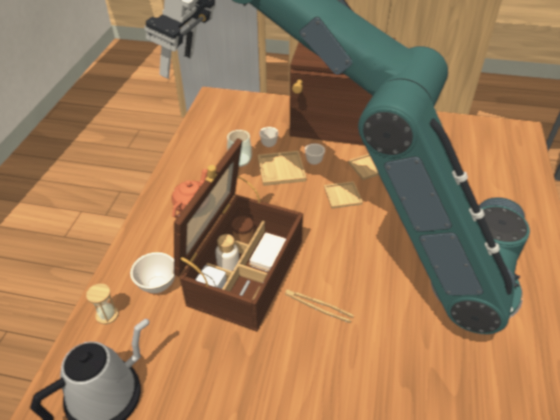

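The lid is on its stop, and the jar's cap is clearly visible at about (228,242). Now I measure the jar.

```bash
python3 - <<'E'
from h import *
s=np.load('pics/side3.npz'); t=np.load('pics/top3.npz')
C=np.array([.5637,.077]); ax=np.array([.983,-.183]); ay=np.array([.183,.983])
for nm,f in(('side',s),('top',t)):
    P=cloud(nm,f['d']); q=P.reshape(-1,3); e=C+.05*ax
    col=f['im'].reshape(-1,3)
    for lo,hi in((.098,.112),(.08,.098),(.03,.07)):
        m=(q[:,2]>lo)&(q[:,2]<hi)&(np.hypot(q[:,0]-e[0],q[:,1]-e[1])<.04)
        k=q[m]; 
        if len(k)>5:
            (cx,cy),r=cv2.minEnclosingCircle(k[:,:2].astype(np.float32)); print(nm,lo,len(k),k[:,:2].mean(0).round(4),'mec',round(cx,4),round(cy,4),round(r,4),'chestframe',((k[:,:2].mean(0)-C)@ax).round(4),((k[:,:2].mean(0)-C)@ay).round(4),'rgb',np.median(col[m],0))
    print(nm,'proj cap top',proj(nm,[*e,.104]))
    # lid plane
    m=(q[:,2]>.15)&(q[:,2]<.29)&(np.abs((q[:,:2]-C)@ay)<.14)&(((q[:,:2]-C)@ax)>.02)&(((q[:,:2]-C)@ax)<.12)
    if m.sum()>50: print('lid',np.polyfit(q[m,2],(q[m,:2]-C)@ax,1),m.sum())
a=cv2.resize(s['im'][200:310,160:310,::-1],(600,440),interpolation=2); cv2.imwrite('pics/crop3.png',a)
E
```

```text
side 0.098 200 [0.6196 0.0706] mec 0.6236 0.0675 0.0297 chestframe 0.0561 0.0039 rgb [182.  145.5  98.5]
side 0.08 116 [0.6219 0.0757] mec 0.6241 0.0658 0.0305 chestframe 0.0575 0.0094 rgb [137.5 114.   82.5]
side 0.03 342 [0.6106 0.0833] mec 0.6131 0.069 0.0395 chestframe 0.045 0.0148 rgb [179.5 158.5 134.5]
side proj cap top (np.float64(226.04093143727323), np.float64(239.35139803726236))
lid [-0.20032506  0.12471733] 1874
top 0.098 131 [0.6139 0.0695] mec 0.624 0.0701 0.0283 chestframe 0.0508 0.0018 rgb [186. 137.  79.]
top 0.08 18 [0.6106 0.0686] mec 0.6233 0.07 0.0289 chestframe 0.0476 0.0003 rgb [110.5  80.5  50. ]
top 0.03 49 [0.5929 0.081 ] mec 0.612 0.0752 0.0382 chestframe 0.028 0.0093 rgb [151. 117.  95.]
top proj cap top (np.float64(225.32975656845022), np.float64(191.1100400243371))
```

View pics/top3c.png

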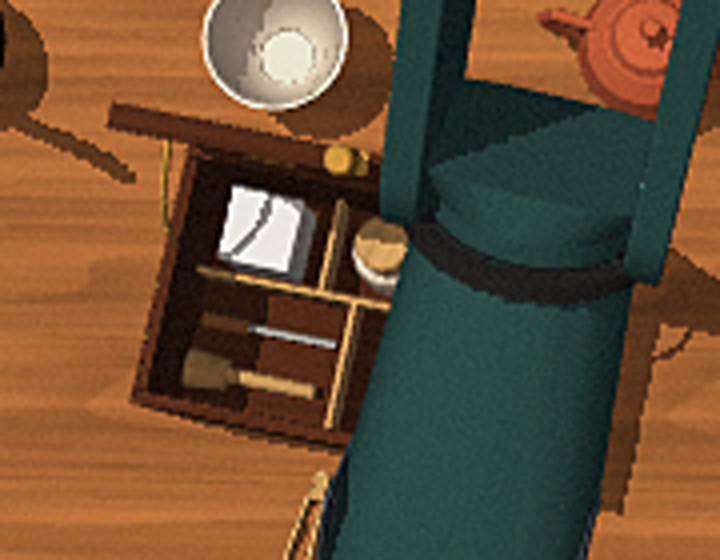

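The cap is at crop (381,246), which is pixel (225.4,191.5). The projected middle-cell centre falls at (225.3,191.1), so the jar is at about (0.613,0.068). The knob grip agreed with the top camera. Now I compute the shifts in the tilted tool axes.

```bash
cat >> h.py <<'E'
from scipy.spatial.transform import Rotation
def shifts(pts,o=None):
    o=o or robot.get_obs(); R=Rotation.from_euler('xyz',o['ee_rot']).as_matrix()
    for p in pts: print(np.round(p,4),'-> shift cm',((np.array(p)-o['tool_pos'])@R*100).round(2))
    return R
E
python3 - <<'E'
from h import *
o=robot.get_obs(); R=Rotation.from_euler('xyz',o['ee_rot']).as_matrix(); print(R.round(3))
G=np.array([.6127,.068,.098]); F=G+.019*R[:,2]; W1=F-.2*R[:,2]; W0=W1.copy(); W0[2]=.45
print(ray('top',225.4,191.5,.104)); shifts([W0,W1,F],o)
E
```

```text
[[ 0.953 -0.181  0.243]
 [-0.179 -0.983 -0.033]
 [ 0.245 -0.012 -0.969]]
[0.61173225 0.06761336 0.104     ]
[0.5687 0.0739 0.45  ] -> shift cm [-21.01 -14.85  -4.19]
[0.5687 0.0739 0.2735] -> shift cm [-25.34 -14.63  12.92]
[0.6173 0.0674 0.0796] -> shift cm [-25.34 -14.63  32.92]
```

Call:
{"op": "servo_tool", "data": {"series": "-0.5 -3 -1 -0.6 0;-0.5 -6 -3 -1.2 0;-0.5 -9 -6 -1.8 0;-0.5 -12 -8 -2.4 0;-0.5 -15 -10 -3 0;-0.5 -18 -12.5 -3.6 0;-0.5 -21 -14.8 -4.2 0;-0.5 -21 -14.8 -4.2 0;-0.5 -22 -14.8 0 0;-0.5 -23 -14.7 4 0;-0.5 -24 -14.7 8 0;-0.5 -25.3 -14.6 12.9 0;-0.5 -25.3 -14.6 12.9 0;-0.5 -25.3 -14.6 12.9 0;-0.5 -25.3 -14.6 12.9 0"}}

```text
time: 10.05
tool_pos: [0.5701, 0.0735, 0.2756]
ee_rot: [-3.128, -0.249, -0.185]
wrist_force: [0.1, 0.6, 0.8]
width: 0.0708
```

```bash
python3 - <<'E'
from h import *
o=robot.get_obs(); print(o['joint_positions'].round(3),o['tool_pos'].round(4),o['ee_rot'].round(3),o['width'])
G=np.array([.6127,.068,.098]); R=Rotation.from_euler('xyz',o['ee_rot']).as_matrix(); shifts([G+.019*R[:,2]],o)
E
```

```text
[ 0.058 -0.047  1.392 -0.046  1.552  1.808] [0.5701 0.0735 0.2756] [-3.128 -0.249 -0.185] 0.07078584241029705
[0.6174 0.0674 0.0796] -> shift cm [-2.200e-01  1.000e-02  2.017e+01]
```

Descend most of the way, check with a picture, then finish.

Call:
{"op": "servo_tool", "data": {"series": "-0.5 -0.2 0 3 0;-0.5 -0.2 0 6 0;-0.5 -0.2 0 9 0;-0.5 -0.2 0 12 0;-0.5 -0.2 0 14 0;-0.5 -0.2 0 16 0;-0.5 -0.2 0 16 0;-0.5 -0.2 0 16 0"}}

```text
time: 10.72
tool_pos: [0.6082, 0.0689, 0.121]
ee_rot: [-3.128, -0.251, -0.185]
wrist_force: [-1.0, -0.1, 0.3]
width: 0.0704
```

```bash
python3 - <<'E'
from h import *
o=robot.get_obs(); print(o['tool_pos'].round(4),o['ee_rot'].round(3),o['width'],o['wrist_force'].round(1))
G=np.array([.6127,.068,.098]); R=Rotation.from_euler('xyz',o['ee_rot']).as_matrix(); shifts([G+.019*R[:,2]],o)
im,d=shot('side','side4'); a=cv2.resize(im[90:310,120:320,::-1],(545,600),interpolation=2); cv2.imwrite('pics/crop4.png',a)
E
```

```text
[0.6082 0.0689 0.121 ] [-3.128 -0.251 -0.185] 0.07037870111308699 [-1.  -0.1  0.3]
[0.6174 0.0674 0.0796] -> shift cm [-0.12  0.04  4.24]
```

View pics/crop4.png

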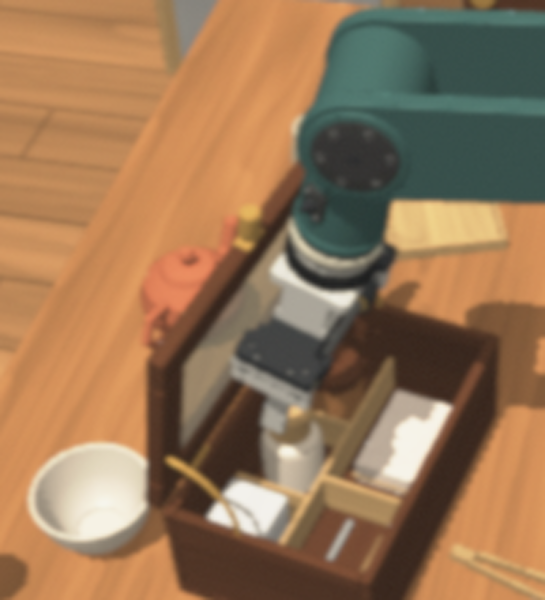

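The fingers straddle the cap (crop ~285,420), and the gripper is clear of the lid. Finish the descent and close.

Call:
{"op": "servo_tool", "data": {"series": "-0.5 -0.1 0 2 0;-0.5 -0.1 0 3.5 0;-0.5 -0.1 0 4.2 0;-0.5 -0.1 0 4.2 0;-0.5 -0.1 0 4.2 0;1 -0.1 0 4.2 0;1 -0.1 0 4.2 0;1 -0.1 0 4.2 0;1 -0.1 0 4.2 0;1 -0.1 0 4.2 0;1 -0.1 0 4.2 0;1 -0.1 0 4.2 0;1 -0.1 0 4.2 0;1 -0.1 0 4.2 0"}}

```text
time: 11.93
tool_pos: [0.6148, 0.0678, 0.0767]
ee_rot: [-3.129, -0.246, -0.185]
wrist_force: [0.0, -0.7, 2.3]
width: 0.0388
```

```bash
python3 - <<'E'
from h import *
o=robot.get_obs(); print(o['tool_pos'].round(4),o['ee_rot'].round(3),o['width'],o['wrist_force'].round(1),o['wrist_torque'].round(2))
p=o['tool_pos']
ax=np.array([.983,-.183,0])
# lift 5 straight up; then up+back: out of chest
T=np.array([.555,-.3336]); 
shifts([p+[0,0,.03],p+[0,0,.06]-.0*ax,p+[0,0,.09]-.04*ax,p+[0,0,.13]-.09*ax,p+[0,0,.16]-.15*ax],o)
E
```

```text
[0.6148 0.0678 0.0767] [-3.129 -0.246 -0.185] 0.03878698595169532 [ 0.  -0.7  2.3] [-0.04  0.13 -0.02]
[0.6148 0.0678 0.1067] -> shift cm [ 0.73 -0.04 -2.91]
[0.6148 0.0678 0.1367] -> shift cm [ 1.46 -0.08 -5.82]
[0.5755 0.0751 0.1667] -> shift cm [-1.69 -0.12 -9.7 ]
[0.5263 0.0843 0.2067] -> shift cm [ -5.56  -0.18 -14.8 ]
[0.4673 0.0953 0.2367] -> shift cm [-10.65  -0.24 -19.17]
```

Call:
{"op": "servo_tool", "data": {"series": "1 0.1 0 -0.4 0;1 0.24 0 -1 0;1 0.29 0 -2 0;1 0.34 0 -3 0;1 0.44 0 -4.2 0;1 0.1 0 -5.3 0;1 -0.6 0 -6.5 0;1 -2 0 -8.4 0;1 -4 0 -10.8 0;1 -6.3 0 -13.9 0;1 -8 0 -17.4 0;1 -8 0 -17.4 0;1 -8 0 -17.4 0;1 -8 0 -17.4 0"}}

```text
time: 13.1
tool_pos: [0.4961, 0.0877, 0.2259]
ee_rot: [-3.128, -0.246, -0.185]
wrist_force: [-0.4, 0.8, -3.4]
width: 0.0388
```

```bash
python3 - <<'E'
from h import *
o=robot.get_obs(); print(o['joint_positions'].round(3),o['tool_pos'].round(4),o['ee_rot'].round(3),o['width'],o['wrist_force'].round(1))
im,d=shot('side','side5'); shot('top','top5')
# refine tray from first images
hs={}
for n in('top','side'):
    f=np.load(f'pics/{n}0.npz'); I=f['im']; P=cloud(n,f['d']); q=P.reshape(-1,3)
    m=(q[:,2]>.010)&(q[:,2]<.022)&(np.hypot(q[:,0]-.555,q[:,1]+.334)<.10)
    hsv=cv2.cvtColor(I,cv2.COLOR_RGB2HSV).reshape(-1,3); 
    k=q[m&(hsv[:,1]>60)]; print(n,len(k),cv2.minAreaRect(k[:,:2].astype(np.float32)*1000))
    hsvi=hsv.reshape(I.shape)
    u,v=map(int,proj(n,[.555,-.334,.005])); w=np.zeros(I.shape[:2],np.uint8); w[v-32:v+32,u-36:u+36]=1
    print('px',u,v,'floor',hsvi[v,u],'table',hsvi[v+45,u])
a=cv2.resize(im[:,:,::-1],(800,600)); cv2.imwrite('pics/s5.png',a)
E
```

```text
[ 0.102 -0.202  1.626 -0.057  1.477  1.854] [0.4961 0.0877 0.2259] [-3.128 -0.246 -0.185] 0.03879393744850145 [-0.4  0.8 -3.4]
top 326 ((546.96337890625, -337.9778137207031), (155.80389404296875, 131.2474365234375), 19.79751205444336)
px 361 217 floor [ 15 138 187] table [ 12 174 151]
side 322 ((543.4869384765625, -339.6642150878906), (167.87310791015625, 141.58914184570312), 19.613882064819336)
px 282 168 floor [ 20 111 234] table [ 13  84 116]
```

View pics/s5.png

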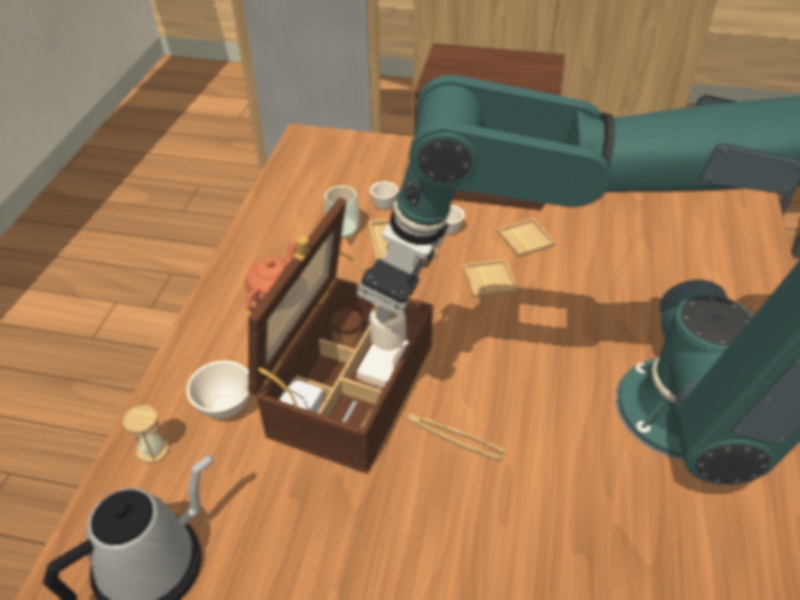

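The jar hangs upright, clear of the chest, at about (388,325), and the lid is up. Compute the transfer to the tray.

```bash
python3 - <<'E'
from h import *
o=robot.get_obs(); 
shifts([[.557,-.3336,.2259],[.557,-.3336,.11],[.557,-.3336,.0717]],o)
E
```

```text
[ 0.557  -0.3336  0.2259] -> shift cm [13.4  40.29  2.61]
[ 0.557  -0.3336  0.11  ] -> shift cm [10.62 40.43 13.86]
[ 0.557  -0.3336  0.0717] -> shift cm [ 9.7  40.47 17.58]
```

Call:
{"op": "servo_tool", "data": {"series": "1 0.3 1 0.1 0;1 1 3 0.2 0;1 1.9 6 0.4 0;1 2.9 9 0.6 0;1 3.9 12 0.8 0;1 5 15 1 0;1 6 18 1.2 0;1 7 21 1.4 0;1 8 24 1.6 0;1 9 27 1.8 0;1 10 30 2 0;1 11 33 2.1 0;1 12 36 2.3 0;1 12.7 38 2.5 0;1 13.1 39.5 2.6 0;1 13.4 40.3 2.6 0;1 12.7 40.3 5 0;1 11.9 40.4 8.5 0;1 11.4 40.4 11 0;1 11.4 40.4 11 0"}}

```text
time: 14.87
tool_pos: [0.5546, -0.3301, 0.1324]
ee_rot: [-3.121, -0.231, -0.186]
wrist_force: [-1.4, 0.5, -4.0]
width: 0.0389
```

```bash
python3 - <<'E'
from h import *
o=robot.get_obs(); print(o['tool_pos'].round(4),o['ee_rot'].round(3),o['width'],o['wrist_force'].round(1))
shifts([[.557,-.3336,.0757],[.557,-.3336,.0717],[.557,-.3336,.069]],o)
a,d=shot('side','side6'); b,e=shot('top','top6')
can=np.zeros((480,800,3),np.uint8); can[:,:400]=cv2.resize(a[80:200,210:310],(400,480)); can[:,400:]=cv2.resize(b[155:275,310:410],(400,480)); cv2.imwrite('pics/c6.png',can[:,:,::-1])
print(proj('side',[.555,-.3336,.005]),proj('top',[.555,-.3336,.005]))
E
```

```text
[ 0.5546 -0.3301  0.1324] [-3.121 -0.231 -0.186] 0.03890452771473364 [-1.4  0.5 -4. ]
[ 0.557  -0.3336  0.0757] -> shift cm [-1.01  0.42  5.58]
[ 0.557  -0.3336  0.0717] -> shift cm [-1.1   0.42  5.97]
[ 0.557  -0.3336  0.069 ] -> shift cm [-1.16  0.43  6.23]
(np.float64(282.23911052685474), np.float64(168.34309599533407)) (np.float64(361.30813194706957), np.float64(217.41161647957253))
```

View pics/c6.png

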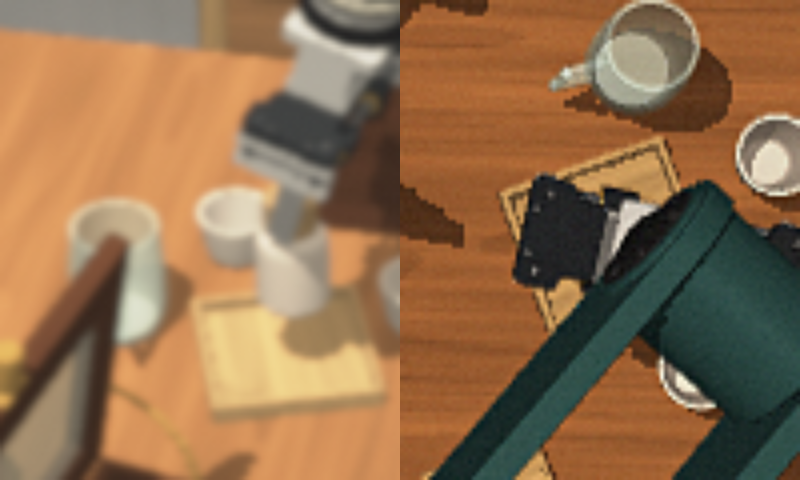

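The jar is over the tray in both views. It stands at (290,270) in the side crop, about 65 mm above the tray floor. Lower slowly.

Call:
{"op": "servo_tool", "data": {"series": "1 -0.3 0.4 1.5 0;1 -0.6 0.4 3 0;1 -0.8 0.4 4 0;1 -0.9 0.4 4.8 0;1 -1 0.4 5.3 0;1 -1 0.4 5.5 0;1 -1 0.4 5.5 0;1 -1 0.4 5.5 0"}}

```text
time: 15.63
tool_pos: [0.562, -0.3377, 0.0867]
ee_rot: [-3.129, -0.247, -0.185]
wrist_force: [0.7, -0.4, -3.4]
width: 0.0388
```

```bash
python3 - <<'E'
from h import *
o=robot.get_obs(); print(o['tool_pos'].round(4),o['ee_rot'].round(3),o['width'],o['wrist_force'].round(1))
shifts([o['tool_pos']+[0,0,-.004]],o)
E
```

```text
[ 0.562  -0.3377  0.0867] [-3.129 -0.247 -0.185] 0.038837071702717156 [ 0.7 -0.4 -3.4]
[ 0.562  -0.3377  0.0827] -> shift cm [-0.1   0.    0.39]
```

Call:
{"op": "servo_tool", "data": {"series": "1 -0.4 -0.15 0.3 0;1 -0.6 -0.3 0.6 0;1 -0.75 -0.3 0.9 0;1 -0.85 -0.3 1.03 0;1 -0.85 -0.3 1.03 0;1 -0.85 -0.3 1.03 0"}}

```text
time: 16.13
tool_pos: [0.5563, -0.3332, 0.0735]
ee_rot: [-3.128, -0.245, -0.185]
wrist_force: [-0.5, 0.2, -2.9]
width: 0.0389
```

Call:
{"op": "servo_tool", "data": {"series": "1 -0.02 0 0.1 0;1 -0.05 0 0.2 0;1 -0.05 0 0.2 0;1 -0.05 0 0.2 0"}}

```text
time: 16.47
tool_pos: [0.5568, -0.3335, 0.0722]
ee_rot: [-3.129, -0.247, -0.185]
wrist_force: [-0.3, -0.4, -1.5]
width: 0.039
```

Contact is starting (weight on the wrist falling). One or two more mm.

Call:
{"op": "servo_tool", "data": {"series": "1 -0.02 0 0.1 0;1 -0.02 0 0.1 0;1 -0.02 0 0.1 0"}}

```text
time: 16.72
tool_pos: [0.5571, -0.3336, 0.0722]
ee_rot: [-3.129, -0.248, -0.185]
wrist_force: [-2.3, 1.7, 4.8]
width: 0.0388
```

The jar is on the tray floor. Open, then withdraw along the tool axis.

Call:
{"op": "servo_tool", "data": {"series": "-0.6 0 0 0 0;-0.6 0 0 0 0;-0.6 0 0 0 0;-0.6 0 0 0 0;-0.6 0 0 0 0;-0.6 0 0 -1 0;-0.6 0 0 -3 0;-0.6 0 0 -6 0;-0.6 0 0 -9.5 0;-0.6 0 0 -13 0;-0.6 -4 0 -15 0;-0.6 -8 0 -16 0;-0.6 -12 0 -18 0;-0.6 -15 0 -20 0;-0.6 -15 0 -20 0;-0.6 -15 0 -20 0"}}

```text
time: 18.05
tool_pos: [0.3644, -0.3007, 0.2308]
ee_rot: [-3.132, -0.25, -0.187]
wrist_force: [0.5, -0.7, 0.4]
width: 0.0753
```

```bash
python3 - <<'E'
from h import *
o=robot.get_obs(); print(o['tool_pos'].round(4),o['width'],o['wrist_force'].round(1))
a,d=shot('side','side7'); b,e=shot('top','top7')
can=np.zeros((420,800,3),np.uint8); can[:,:400]=cv2.resize(a[80:320,150:350],(400,420)); can[:,400:]=cv2.resize(b[130:340,200:400],(400,420)); cv2.imwrite('pics/c7.png',can[:,:,::-1])
P=cloud('side',d); q=P.reshape(-1,3); Pt=cloud('top',e).reshape(-1,3)
for n,q in(('side',q),('top',Pt)):
    m=(q[:,2]>.092)&(q[:,2]<.108)&(np.hypot(q[:,0]-.555,q[:,1]+.334)<.05); print(n,'cap',m.sum(),q[m].mean(0) if m.any() else 0)
E
```

```text
[ 0.3644 -0.3007  0.2308] 0.07527941302867315 [ 0.5 -0.7  0.4]
side cap 101 [ 0.55412217 -0.32750548  0.09799968]
top cap 149 [ 0.55414987 -0.33144646  0.09809355]
```

View pics/c7.png

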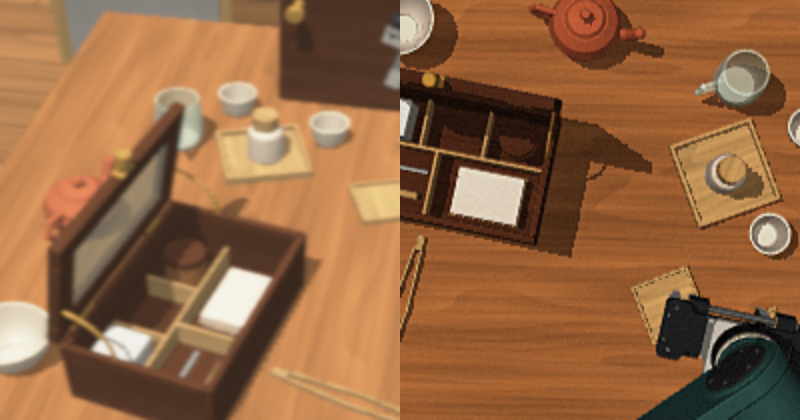

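The jar stands upright in the centre of the tray (side crop 265,140; top crop 728,172). Its cap top is at z ≈ 0.098, against 0.099 expected. The lid is up, nothing else has moved, and the robot is clear.

```bash
python3 -c "
from bench import robot
print(robot.close_job())"
```

```text
the job is handed in; nothing more can be done
None
```

The job is done and handed in after about 18 s of robot time; no verdict was reported. I gripped the lid by its knob and raised it along its arc to the stop. I then took the capped jar from the middle cell of the back row, gripping its cap, and stood it on the 130 mm tray.

- **Tilt:** the moves offer no tilt. I leaned the gripper back about 14° by pushing repeatedly against the arm's reach limit, and it kept that tilt.
- **Set-down:** the wrist felt a light contact of about 5 N when the jar touched the tray.
- **Last checks:**
  - The jar looks upright and its cap-top centre is about 2–6 mm from the tray centre, depending on the camera.
  - The cap top is at z ≈ 0.098 m, against 0.099 m expected.
  - The lid is still up, and nothing else in the last pictures looks moved; they did not show everything (the bowl only in part).
  - The gripper is well clear.
- **Disagreement:** the two cameras differed by about 5 mm in y on the chest and 4 mm on the jar. The knob grip agreed with the top camera, so I used that one.

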